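# Weigh a centrifuge bucket on the bench spring scale

## Robot

A 6-joint arm with a two-finger parallel gripper is mounted at the origin on a cart in front of the work surface, level with it; the furniture and walls round the work are solid. World frame = base frame: x ahead of the robot, y to its left, z up, the work surface at z = 0. Lengths are in m, angles in rad, forces in N, time in s.
With the tool pointing down it reaches from about 0.2 to 0.875 m from the base axis. Payload 3.4 kg.
Tool frame: the origin (TCP) lies at the very end of the fingers, on their centre line; the grasp point (between the pads) lies 19 mm behind it; z points along the fingers, y is the line along which they close (so a half turn about z gives the same grasp; the last joint's range is limited). The gripper opens to 94 mm and grips with 3 to 60 N. Pads are 16 mm wide; open, the fingers measure 119 mm over their backs; the gripper's body (75 mm by 177 mm) begins 78 mm behind the grasp point.
Start: joints at [-1.324, 0.276, 1.505, -0, 1.361, -0.121], TCP at [0.207, -0.537, 0.205] pointing down, gripper open.
Joint ranges: [-2.89, 2.89], [-0.75, 2.08], [0.22, 2.7], [-1.18, 4.32], [0.11, 2.71], [-2.7, 2.7]. Speed limits (rad/s): [2.57, 2.57, 3.14, 3.14, 3.14, 3.14].

## Interface

Orientations are given as [roll, pitch, yaw] about the fixed x, y, z axes, in that order (R = Rz(yaw) Ry(pitch) Rx(roll)).
In Python, from workcell import r gives the robot as it stands. Calls block until the motion is done:
- r.move_to(position, orientation): joint-space move of the TCP to a pose.
- r.servo_line(position, rate=0.15, frame=None, stop_force=None): straight line of the TCP; frame=None keeps the orientation; rate is the mean speed in m/s. With stop_force (N) it stops when the force on the tool has changed by that much, and returns True; else False.
- r.move_j(angles): joint-space move.
- r.set_gripper(opening): finger opening in m; the grip force is fixed at half the most; returns when the fingers have stopped.
- r.wait(seconds).
- r.inverse_kinematics(position, orientation): joint angles nearest the present ones, or None.
- r.state(): the state.
- r.snapshot(name): name is "scene" or "top"; returns a dict with "color" (400x640x3 uint8, red, green, blue), "camera_matrix" (3x3 intrinsics, pixels), "k1" (the pictures are not rectified: a ray, as slopes to the right and down, at radius r is drawn at 1 + k1 r^2 times it, then the intrinsics apply), "extrinsics" (4x4, takes a point from camera to world coordinates). Camera axes: x right, y down, z forward; pixel columns grow to the right and rows downward; lengths in m; the calibration is good to about 2 mm. A picture is of the moment at which its call begins. There is no depth.
A pose or a line that the arm cannot do raises r.PlanningError and nothing moves.
- r.hand_in(): hands the job in; it is judged then, once.
Trained networks look in a picture, given as the dict that the camera call returned (one of the last four; its "shot" number tells which), for a name from the list of things; names that differ only in an ending like _2 or _b are one class to them, and where a whole thing is asked for, a point or a joint stands for the part that bears it (a point fixed in the world has none). Each returns a list of dicts, best first, with "confidence" (0 to 1); they miss things now and then, are a little off and sometimes report something else, mostly with a low value. They report only what shows in the picture. A call takes as long as a camera call. They do not tell look-alikes from the thing itself.
- r.boxes_of(picture, label): "bbox" ([left, top, right, bottom] in pixels, round what is visible of it).
- r.cut_out(picture, label): "mask" (400x640 bool, what is visible of it) and "bbox" ([left, top, right, bottom] in pixels, round what is visible of it).
The state is a dict: "time": time; "joint_pos": joint angles; "joint_vel": joint speeds; "tau": joint torques, N m; "position": TCP position; "tcp_rot": TCP orientation; "force": force on the tool from outside, world axes, zero at the start; "moment": the same for the moment, N m; "width": finger opening in m; "gripper_force": force on a finger pad.
Only numpy, scipy, OpenCV 4.12 (cv2) and the standard library are available. Lean on these libraries where they do the work, as an engineer would, in place of code of your own. Each camera call takes 0.05 s, during which the arm holds its last target. There are 200 camera calls.

## Task

Weigh the centrifuge bucket with the orange lid, leaving its blue partner where it stands. First zero the spring scale: press its red peak stem gently down until it rests on the mechanism at zero, and let go. Then hang the bucket by its bail from the scale's hook, letting the spring take the weight so gently that the red peak pointer is not thrown more than a graduation (4 mm) past the black live pointer, and leave it hanging free, upright and still, ready to be read.

Things in the scene. Friction and masses are not known exactly. Their poses are not given: they have to be found in the camera images.
- orange_bucket_bail (a point): Grip point of the bucket to weigh: on its axis between the straight legs of its stiff upright steel bail, 104 mm above the bucket's underside, 28 mm above the lid, 25.5 mm below the top of the bail. The two flat legs are 12 mm thick along x; their outer faces are 44 mm apart along y: grip across y. Axes: z up, x through the bail's window, y across the legs.
- orange_bucket_bail_top (a point): Underside of the middle of the bail's bar, the spot that rests on the hook: 17.5 mm above the grip point, 121.5 mm above the bucket's underside, same axes. The bar is round, 8 mm, slightly arched, and joins the legs at the top; the clear window under it is 28 mm wide (y) and 45 mm high down to the lid, open along x.
- orange_bucket: The same bucket, loose: an upright metal cylinder 56 mm across and 58 mm high under an orange screw lid 64 mm across, whose top face is 76 mm above the underside; 130 mm high with the bail. Origin at the centre of its underside, z up. Mass 0.21 to 0.88 kg (empty to full), not known beforehand.
- blue_bucket: The partner bucket, alike but with a blue lid: not to be moved. Origin at the centre of its underside, 130 mm high.
- scale: Bench spring scale, fixed: white housing, top 236 mm high, on a dark base plate 13 mm high. Origin at worktop level under the middle of the housing's front face; x points from the front into the housing (the hook points to -x), y to the left for one facing it, z up. Housing: x 0 to 58 mm, y -75 to 75 mm; base plate: x -115 to 65 mm, y -88 to 88 mm.
- hook_seat (a point): Lowest point of the hook's upper side, where a load hangs; 213.5 mm above the worktop unloaded, at x -68, y -35 mm on the scale; axes as the scale's. The hook is a 7 mm round rod that leaves the housing 11 mm higher, runs to -x, dips into this seat and turns up to a round tip 18 mm farther to -x, 17 mm higher than the seat. A bail's bar comes in over the tip and down into the seat.
- scale_hook (a joint): How far the hook has gone down, in m: 0 unloaded, positive down, range -0.012 to 0.085. Spring of 130 N/m, lightly damped: it overshoots if a load is let fall on it and settles in about 3 s. The bucket takes it down by 13 to 66 mm, depending on its mass.
- stem_top (a point): Centre of the top of the red knob (20 mm across, 12 mm high) on the peak stem, a steel rod standing vertically out of the housing's top. The mechanism pushes it up as the hook goes down, and it stays up by friction (about 0.3 N) until pressed down. 264 mm above the worktop when zeroed, higher by its joint value otherwise.
- peak_stem (a joint): Height of the peak stem above zero, in m (positive up). Pressed down, it slides easily until it meets the mechanism at 0, then yields springily, at 130 N/m, for up to 12 mm more before a hard stop; let go, it springs back to about 0.
- red_pointer (a point): Red pointer in the gauge window on the housing's front: moves with the peak stem. Level with the black pointer when the stem rests on the mechanism.
- black_pointer (a point): Black live pointer in the gauge window: goes up by as much as the hook goes down. The gauge has a graduation every 4 mm.
Mind the look-alikes: they are no part of the job. Leave any pink or purple look-alike of the orange_bucket alone.

How it is judged:
By the outcome, as a careful person would: the job done as asked, in the order asked, and still so for the second after the job is handed in, with the robot touching nothing.
It also fails if it takes over 72 s, if anything falls off the work surface, if the arm or the gripper's body presses on something with over 40 N, if the wrist force passes 120 N, or if a joint passes its speed limit or range.

## Working session

There is one attempt and no reset: what is moved stays moved. The work goes in short steps, each a Python script; the robot and the scene stay as the last script left them, time stands still between calls to the robot, and variables do not carry over. Pictures are saved under pics/ and viewed, at most 11 in all, crops included, and the job is handed in when it is done.

```bash
mkdir -p pics; python3 - <<'E'
from workcell import r
import cv2,numpy as np
for n in("scene","top"):
    s=r.snapshot(n); cv2.imwrite(f"pics/{n}0.png",s["color"][:,:,::-1])
    print(n,s["camera_matrix"].tolist(),s["k1"],np.round(s["extrinsics"],4).tolist())
    for l in("orange_bucket","blue_bucket","scale","stem_top","red_pointer","black_pointer","orange_bucket_bail","scale_hook"):
        try: print(l,[(np.round(b["bbox"]).tolist(),round(b["confidence"],2)) for b in r.boxes_of(s,l)])
        except Exception as e: print(l,e)
st=r.state();print(st["time"],st["force"],st["tcp_rot"])
E
```

```text
scene [[497.74966846056435, 0.0, 318.22275861049167], [0.0, 497.74966846056435, 203.6663272276492], [0.0, 0.0, 1.0]] -0.04408543279444399 [[-0.6396, -0.3723, 0.6725, -0.5039], [-0.7684, 0.3334, -0.5462, 0.8983], [-0.0209, -0.8662, -0.4993, 0.9346], [0.0, 0.0, 0.0, 1.0]]
orange_bucket [([234.0, 268.0, 264.0, 312.0], 0.92), ([258.0, 226.0, 280.0, 265.0], 0.84), ([275.0, 254.0, 294.0, 293.0], 0.81), ([230.0, 240.0, 252.0, 275.0], 0.72)]
blue_bucket [([388.0, 190.0, 405.0, 229.0], 0.91)]
scale [([286.0, 136.0, 353.0, 253.0], 0.72)]
stem_top [([294.0, 140.0, 299.0, 155.0], 0.51), ([272.0, 254.0, 293.0, 296.0], 0.21)]
red_pointer []
black_pointer []
orange_bucket_bail [([234.0, 270.0, 262.0, 311.0], 0.76), ([266.0, 224.0, 282.0, 266.0], 0.75), ([265.0, 248.0, 294.0, 291.0], 0.62)]
scale_hook [([322.0, 169.0, 327.0, 171.0], 0.61), ([271.0, 252.0, 289.0, 294.0], 0.49)]
top [[430.63015188779156, 0.0, 322.2119165009776], [0.0, 430.63015188779156, 203.99856009537427], [0.0, 0.0, 1.0]] -0.047209143449010914 [[-0.0008, -0.9887, 0.1502, 0.3735], [-0.9999, -0.001, -0.012, 0.0571], [0.012, -0.1502, -0.9886, 1.3015], [0.0, 0.0, 0.0, 1.0]]
orange_bucket [([235.0, 230.0, 255.0, 252.0], 0.95), ([216.0, 190.0, 236.0, 215.0], 0.87), ([186.0, 228.0, 217.0, 255.0], 0.63)]
blue_bucket [([404.0, 224.0, 428.0, 246.0], 0.57)]
scale [([305.0, 139.0, 370.0, 227.0], 0.69)]
stem_top [([325.0, 140.0, 328.0, 150.0], 0.44)]
red_pointer [([323.0, 140.0, 331.0, 153.0], 0.49)]
black_pointer []
orange_bucket_bail [([213.0, 190.0, 236.0, 215.0], 0.87), ([188.0, 229.0, 218.0, 252.0], 0.77), ([251.0, 186.0, 274.0, 213.0], 0.75), ([232.0, 230.0, 257.0, 247.0], 0.72)]
scale_hook [([232.0, 229.0, 258.0, 253.0], 0.23)]
0.9 [-0.39683227 -0.24604696  0.79846742] [3.14145306e+00 1.01103455e-05 3.67781785e-01]
```

View pics/scene0.png

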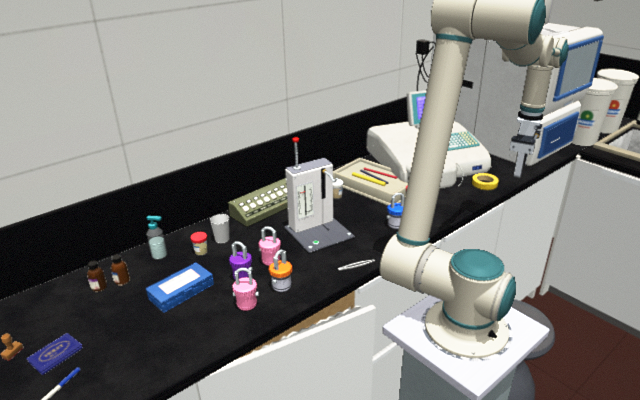

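View pics/top0.png

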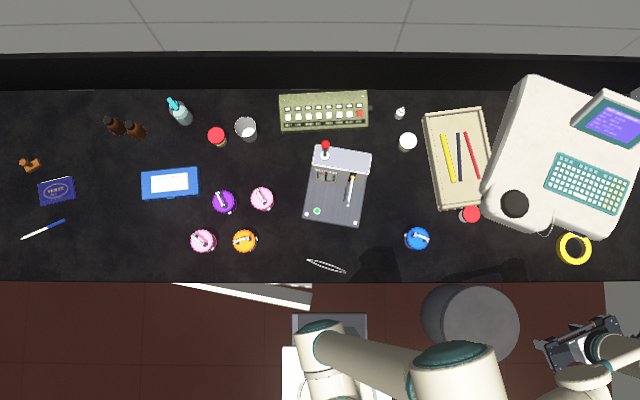

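The scene shows the orange bucket at (281,272) in "scene" and (245,240) in "top", with a pink and a purple look-alike beside it. The scale is at about (337,185) in "top". I'll zoom in next.

```bash
python3 - <<'E'
import cv2,numpy as np
t=cv2.imread("pics/top0.png");s=cv2.imread("pics/scene0.png")
a=cv2.resize(t[130:260,220:385],None,fx=4.8,fy=4.6,interpolation=cv2.INTER_CUBIC) 
for i in range(220,385,10): cv2.putText(a,str(i),(int((i-220)*4.8),8),0,.3,(255,255,255)); cv2.line(a,(int((i-220)*4.8),10),(int((i-220)*4.8),16),(0,255,0))
for i in range(130,260,10): cv2.putText(a,str(i),(0,int((i-130)*4.6)+4),0,.3,(255,255,255)); cv2.line(a,(20,int((i-130)*4.6)),(26,int((i-130)*4.6)),(0,255,0))
cv2.imwrite("pics/ct.png",a)
b=cv2.resize(s[132:300,225:365],None,fx=3.5,fy=3.5,interpolation=cv2.INTER_CUBIC)
for i in range(230,365,10): cv2.putText(b,str(i),(int((i-225)*3.5),8),0,.3,(0,255,255)); cv2.line(b,(int((i-225)*3.5),10),(int((i-225)*3.5),16),(0,255,0))
for i in range(140,300,10): cv2.putText(b,str(i),(0,int((i-132)*3.5)+4),0,.3,(0,255,255)); cv2.line(b,(20,int((i-132)*3.5)),(26,int((i-132)*3.5)),(0,255,0))
cv2.imwrite("pics/cs.png",b)
E
```

```text
(no output)
```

View pics/ct.png

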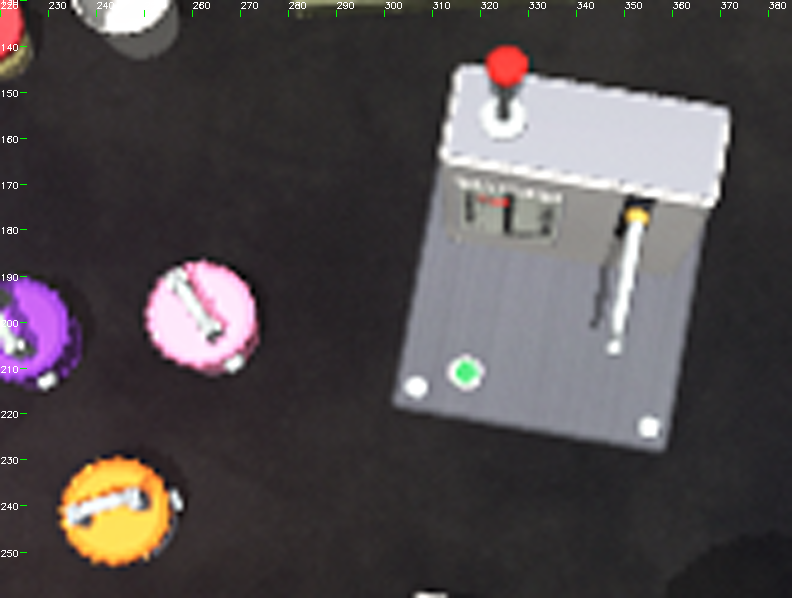

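View pics/cs.png

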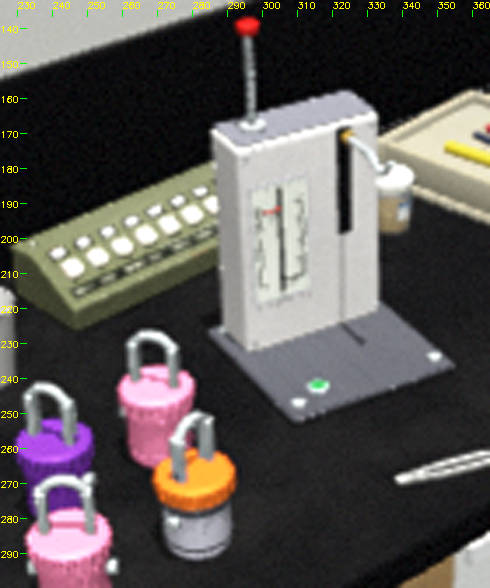

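```bash
cat > h.py <<'E'
import numpy as np,cv2
from scipy.optimize import least_squares
CAM={"scene":(497.7497,318.2228,203.6663,-0.044085,[[-0.6396,-0.3723,0.6725,-0.5039],[-0.7684,0.3334,-0.5462,0.8983],[-0.0209,-0.8662,-0.4993,0.9346]]),
"top":(430.6302,322.2119,203.9986,-0.047209,[[-0.0008,-0.9887,0.1502,0.3735],[-0.9999,-0.001,-0.012,0.0571],[0.012,-0.1502,-0.9886,1.3015]])}
def proj(c,P):
    f,cx,cy,k,E=CAM[c];E=np.array(E);q=(np.atleast_2d(P)-E[:,3])@E[:,:3]
    s=q[:,:2]/q[:,2:];s=s*(1+k*(s**2).sum(1,keepdims=True));return s*f+[cx,cy]
def S2W(p,P):
    P=np.atleast_2d(P);c,s=np.cos(p[2]),np.sin(p[2])
    return np.c_[p[0]+c*P[:,0]-s*P[:,1],p[1]+s*P[:,0]+c*P[:,1],P[:,2]]
E
python3 - <<'E'
from h import *
T={(0,75,236):(311.9,164.3),(0,-75,236):(368.3,174.6),(58,75,236):(315.8,144.1),(58,-75,236):(372.1,153.5),(-115,88,13):(301.9,217.6),(-115,-88,13):(358.1,227.8)}
S={(-115,88,13):(309.9,252.),(-115,-88,13):(355,236.6),(65,88,13):(284.4,226.6),(0,75,236):(292.7,175.7),(0,-75,236):(333,164.6),(58,75,236):(285.6,168.6),(58,-75,236):(323.6,158)}
def res(p):
    o=[]
    for c,D in(("top",T),("scene",S)):
        o.append(proj(c,S2W(p,np.array(list(D))/1e3))-np.array(list(D.values())))
    return np.vstack(o).ravel()
f=least_squares(res,[.5,.05,-.2],loss="soft_l1");print("scale",f.x,np.degrees(f.x[2]));print(res(f.x).reshape(-1,2).round(1).tolist())
p=f.x
for c in("top","scene"): print("seat/tip px",c,proj(c,S2W(p,[[-.068,-.035,.2135],[-.086,-.035,.227]])).round(1).tolist())
print("seat",S2W(p,[-.068,-.035,.2135]))
im={c:cv2.imread(f"pics/{c}0.png") for c in CAM}
def cen(c,lo,hi,box):
    h=cv2.cvtColor(im[c],cv2.COLOR_BGR2HSV);m=cv2.inRange(h,lo,hi);k=np.zeros_like(m);l,t,r_,b=box;k[t:b,l:r_]=m[t:b,l:r_]
    y,x=np.nonzero(k);return np.array([(x.min()+x.max())/2,(y.min()+y.max())/2]),np.array([x.mean(),y.mean()]),len(x)
O={c:cen(c,(8,130,90),(24,255,255),b) for c,b in(("top",(225,222,262,258)),("scene",(265,250,298,300)))}
K={c:cen(c,(0,150,90),(6,255,255),b) for c,b in(("top",(318,136,334,152)),("scene",(288,134,304,146)))}
print(O,K)
# lid: mid height .067 of lid side; bbox of lid cylinder
a=np.linspace(0,2*np.pi,73)
def bc(c,x,y,z0,z1,R):
    P=np.vstack([np.c_[x+R*np.cos(a),y+R*np.sin(a),0*a+z] for z in(z0,z1)]);q=proj(c,P);return (q.min(0)+q.max(0))/2
g=least_squares(lambda v:np.r_[bc("top",*v,.058,.076,.032)-O["top"][0],bc("scene",*v,.058,.076,.032)-O["scene"][0]],[.33,.25]);print("bucket",g.x,g.fun)
for c in("top","scene"):
    v=least_squares(lambda v:bc(c,*v,.058,.076,.032)-O[c][0],g.x).x;print(c,v)
k=least_squares(lambda v:np.r_[bc("top",v[0],v[1],v[2]-.012,v[2],.01)-K["top"][0],bc("scene",v[0],v[1],v[2]-.012,v[2],.01)-K["scene"][0]],[.6,.05,.3]);print("knob",k.x,k.fun)
c_,s_=np.cos(p[2]),np.sin(p[2]);d=k.x[:2]-p[:2];print("knob in scale",c_*d[0]+s_*d[1],-s_*d[0]+c_*d[1])
# bail bar ends at top z .122
for px in((235.6,241.2),(250,237.2)):
    print("bar end",least_squares(lambda v:proj("top",[v[0],v[1],.122])[0]-px,g.x).x)
E
```

```text
scale [ 6.22104194e-01 -3.64644883e-04 -1.67967757e-01] -9.623843583768446
[[-1.3, 1.0], [0.6, 0.5], [-1.3, -0.5], [0.2, -0.3], [-1.0, 1.4], [0.5, 1.0], [-0.7, -0.7], [0.2, -1.6], [-0.6, -1.1], [0.1, -1.8], [0.4, -1.8], [-1.1, -1.5], [0.8, -1.4]]
seat/tip px top [[348.5, 200.0], [347.8, 206.1]]
seat/tip px scene [[334.0, 180.0], [337.0, 178.4]]
seat [[ 0.54920992 -0.0235039   0.2135    ]]
{'top': (array([243.5, 240.5]), array([243.87719298, 240.1754386 ]), 228), 'scene': (array([280. , 268.5]), array([280.63481229, 269.36177474]), 293)} {'top': (array([325., 144.]), array([325.06451613, 143.69354839]), 62), 'scene': (array([295., 139.]), array([295.25      , 138.96428571]), 28)}
bucket [0.45437158 0.26710584] [ 0.06069734  0.23475099 -0.20037335 -0.25127429]
top [0.45504272 0.26729666]
scene [0.45303789 0.26736634]
knob [0.66094985 0.03896464 0.34209261] [-0.03832717 -0.03410829  0.06837608  0.00996817]
knob in scale 0.031723928000793274 0.04526996823044019
bar end [0.44957708 0.27973281]
bar end [0.4605739  0.24057178]
```

```bash
python3 - <<'E'
from workcell import r
import numpy as np
pi=np.pi;yaw=-.168
print(r.state()["position"])
r.servo_line([.207,-.537,.42],rate=.3)
r.set_gripper(0.0)
for y in (yaw,yaw+pi,yaw-pi):print(y,r.inverse_kinematics([.661,.039,.40],[pi,0,y]))
r.move_to([.661,.039,.40],[pi,0,yaw])
st=r.state();print(st["time"],st["position"],st["force"],st["joint_pos"])
f0=np.array(st["force"])
r.servo_line([.661,.039,.36],rate=.1)
print(r.state()["force"])
for z in (.34,.32,.30,.28,.268,.264,.262):
    hit=r.servo_line([.661,.039,z],rate=.04,stop_force=3.)
    st=r.state();print(z,hit,st["position"][2],np.round(np.array(st["force"])-f0,2))
    if hit:break
print(st["time"])
E
```

```text
[ 0.20674683 -0.53659805  0.20552986]
-0.168 [-4.60698199e-02  3.89400866e-01  8.71306797e-01 -4.44089210e-16
  1.88088499e+00  1.69272651e+00]
2.973592653589793 [-0.04606982  0.38940087  0.8713068   0.          1.88088499 -1.44886615]
-3.3095926535897933 [-0.04606982  0.38940087  0.8713068   0.          1.88088499 -1.44886615]
5.775 [0.66102357 0.03801994 0.4000738 ] [ 0.17593176  0.13357829 -0.16245434] [-4.73187829e-02  3.89291175e-01  8.71303137e-01 -4.18211073e-04
  1.88085828e+00  1.69267328e+00]
[0.16601533 0.56186282 0.37095391]
0.34 False 0.3399162353289877 [-0.11 -0.68  0.82]
0.32 False 0.3198798325653467 [ 0.07 -0.57 -0.26]
0.3 False 0.29988520299340055 [0.23 0.46 0.61]
0.28 False 0.2798521134727051 [-0.55 -0.6   0.89]
0.268 False 0.2675828356072639 [ 0.18 -0.08 -0.08]
0.264 False 0.2637342417568818 [-0.43 -0.31 -0.01]
0.262 False 0.26191581384452656 [-0.43 -0.98  0.32]
9.875
```

```bash
python3 - <<'E'
from workcell import r
import numpy as np,cv2
r.servo_line([.661,.039,.2605],rate=.03)
F=[]
for i in range(5): r.wait(.04);F.append(r.state()["force"][2])
print(np.mean(F),r.state()["position"])
r.servo_line([.661,.039,.275],rate=.02)
r.servo_line([.661,.039,.33],rate=.2)
s=r.snapshot("scene");t=r.snapshot("top")
a=cv2.resize(s["color"][130:255,275:365,::-1],None,fx=4.5,fy=4.5,interpolation=cv2.INTER_CUBIC)
b=cv2.resize(t["color"][130:235,295:380,::-1],None,fx=4.5,fy=4.5,interpolation=cv2.INTER_CUBIC)
b=cv2.copyMakeBorder(b,0,a.shape[0]-b.shape[0],0,0,0)
cv2.imwrite("pics/press.png",np.hstack([a,b])[:,:800]);print(r.state()["time"])
E
```

```text
0.13651715004383852 [0.66097483 0.03899324 0.26048991]
11.7333
```

View pics/press.png

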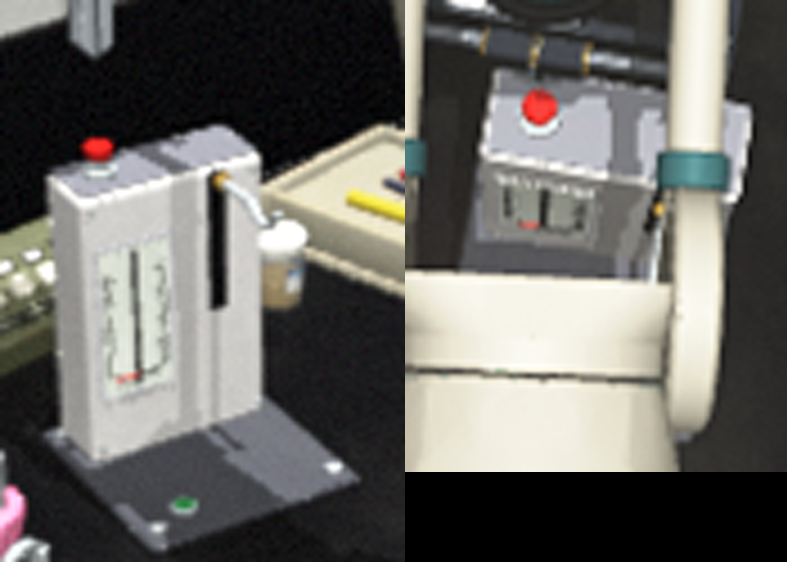

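The knob is now down at the housing top (scene 297,162) and the red pointer is at the gauge bottom (scene ~304,214). Next is the bucket.

```bash
python3 - <<'E'
from workcell import r
from h import *
pi=np.pi;bx,by=.4544,.2671;o=[pi,0,.28]
t=cv2.imread("pics/press.png")
h=cv2.cvtColor(t[:200,:400],cv2.COLOR_BGR2HSV);m=cv2.inRange(h,(0,150,90),(6,255,255));y,x=np.nonzero(m)
print("knob scene rows",130+y.min()/4.5,130+y.max()/4.5,275+x.mean()/4.5,[proj("scene",[.661,.039,z]).round(1).tolist() for z in(.264,.252)])
r.move_to([bx,by,.30],o);r.set_gripper(.08)
st=r.state();f0=np.array(st["force"])
print(r.servo_line([bx,by,.085],rate=.12,stop_force=6))
print(r.state()["position"])
r.set_gripper(0.0);r.wait(.2)
st=r.state();print(st["width"],st["gripper_force"],st["time"])
F=np.mean([ (r.wait(.03),r.state()["force"])[1] for i in range(10)],0);print(F-f0)
r.servo_line([bx,by,.20],rate=.12);r.wait(.3)
F2=np.mean([ (r.wait(.03),r.state()["force"])[1] for i in range(20)],0);st=r.state();print(F2,F2-f0,st["moment"],st["width"],st["time"])
s=r.snapshot("scene")
cv2.imwrite("pics/grip.png",cv2.resize(s["color"][150:310,200:380,::-1],None,fx=3.6,fy=3.6,interpolation=cv2.INTER_CUBIC))
E
```

```text
knob scene rows 160.44444444444446 165.55555555555554 296.7350848385331 [[[296.0, 160.0]], [[296.2, 163.4]]]
False
[0.45484162 0.26729619 0.08560033]
0.04423134354385802 29.968624538742006 16.9833
[ 0.5797589  -2.82647397  1.04635935]
[ 0.02105241 -0.12533503 -7.66010336] [-0.11037495 -0.72668948 -7.54612879] [ 0.00046942  0.02058833 -0.01097405] 0.043857603889899226 19.3917
```

View pics/grip.png

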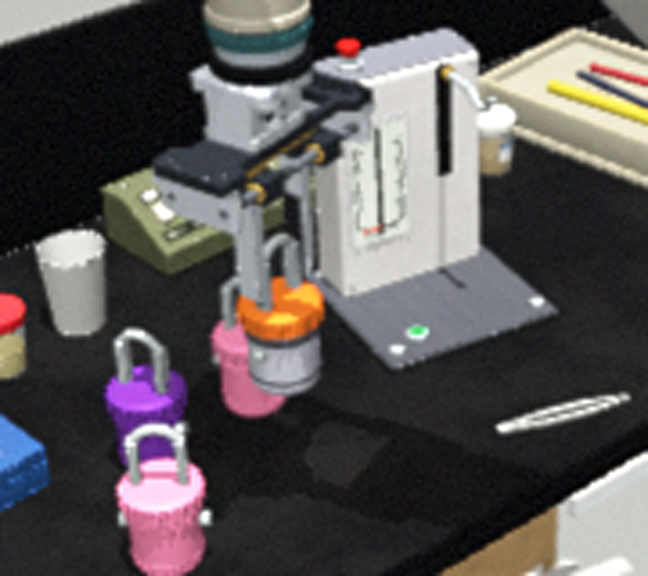

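```bash
python3 - <<'E'
from workcell import r
from h import *
pi=np.pi;seat=np.array([.5492,-.0235]);ax=np.array([np.cos(-.168),np.sin(-.168)])
r.servo_line([.4544,.2671,.23],rate=.15)
p=seat-.065*ax
r.move_to([*p,.204],[pi,0,-.168])
s=r.snapshot("scene");t=r.snapshot("top");st=r.state();print(st["position"],st["tcp_rot"],st["time"])
a=cv2.resize(s["color"][140:240,285:365,::-1],None,fx=5,fy=5,interpolation=cv2.INTER_CUBIC)
b=cv2.resize(t["color"][160:250,320:380,::-1],None,fx=5,fy=5,interpolation=cv2.INTER_CUBIC)
b=cv2.copyMakeBorder(b,0,a.shape[0]-b.shape[0],0,0,0)
cv2.imwrite("pics/pre.png",np.hstack([a,b]))
bar=np.r_[st["position"][:2],st["position"][2]+.036]
for c in CAM: print(c,"bar",proj(c,bar),"tip",proj(c,[*(seat-.018*ax),.2305]))
E
```

```text
[ 0.48530641 -0.01122587  0.20402472] [-3.14067831e+00 -1.22579516e-04 -1.66130778e-01] 20.9833
scene bar [[344.8391803  180.61972517]] tip [[337.00993072 177.36673801]]
top bar [[344.60302807 223.75365546]] tip [[347.88532223 205.89546969]]
```

View pics/pre.png

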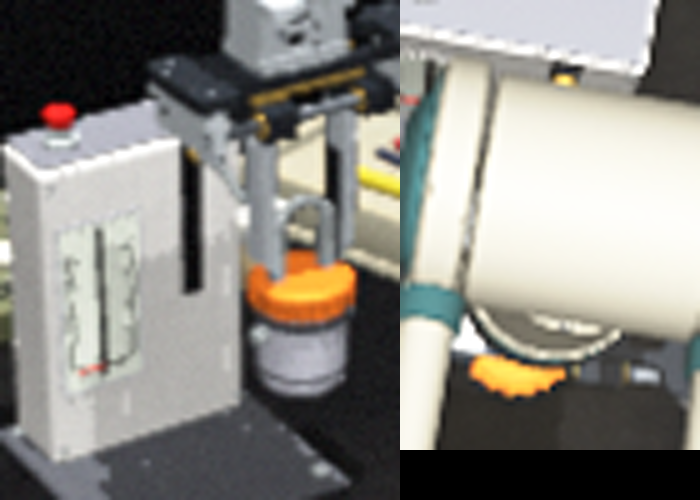

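Pre-position: the bar arch is at scene (346,180), about 1 px from prediction. The hook tip was at (336.6,177) in the earlier picture. I'll move in over the tip with a force stop and look again.

```bash
python3 - <<'E'
from workcell import r
from h import *
seat=np.array([.5492,-.0235])
f0=np.mean([ (r.wait(.03),r.state()["force"])[1] for i in range(10)],0);print(f0)
print(r.servo_line([*seat,.204],rate=.05,stop_force=3))
print(r.servo_line([*seat,.184],rate=.03,stop_force=2))
F=np.mean([ (r.wait(.03),r.state()["force"])[1] for i in range(10)],0);st=r.state();print(F-f0,st["position"],st["tcp_rot"],st["time"])
s=r.snapshot("scene")
cv2.imwrite("pics/in.png",cv2.resize(s["color"][140:220,290:370,::-1],None,fx=7,fy=7,interpolation=cv2.INTER_CUBIC))
E
```

```text
[ 0.08386759  0.23043127 -7.71477673]
False
False
[-0.15746954 -0.0733245   0.26334472] [ 0.54927022 -0.02350624  0.18415883] [ 3.14158179e+00 -3.09722206e-04 -1.67992429e-01] 23.9167
```

View pics/in.png

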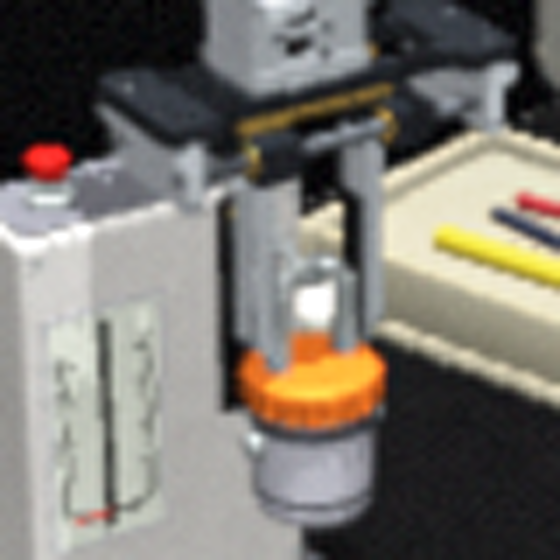

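```bash
python3 - <<'E'
from workcell import r
from h import *
seat=np.array([.5492,-.0235])
for z in(.178,.171,.164):
    r.servo_line([*seat,z],rate=.03)
    F=np.mean([ (r.wait(.02),r.state()["force"])[1] for i in range(12)],0);st=r.state();print(z,F,st["moment"],st["position"],st["time"])
s=r.snapshot("scene")["color"]
cv2.imwrite("pics/in2.png",cv2.resize(s[150:215,295:360,::-1],None,fx=9,fy=9,interpolation=cv2.INTER_CUBIC))
E
```

```text
0.178 [-0.24146728 -0.07885906 -7.65047466] [0.03670056 0.01605743 0.05817932] [ 0.54911933 -0.02348318  0.17799068] 24.5167
0.171 [ 0.9709427  -0.16728448 -6.79376607] [ 0.043525   -0.19876572  0.0225282 ] [ 0.54945011 -0.02354465  0.17116826] 25.1
0.164 [ 1.70641343 -0.25259999 -5.70625471] [ 0.00593553 -0.28788941 -0.01214851] [ 0.54947572 -0.02355475  0.16418883] 25.6833
```

View pics/in2.png

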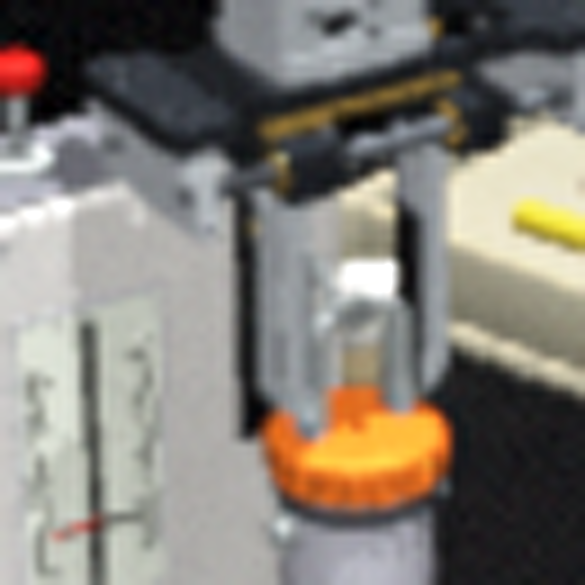

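The bail is on the hook: load is transferring, with the bar at about scene (336,184) and the red pointer rising. Fx of +1.7 N says the bar is on the tip-side slope, so I'll shift it toward the housing until Fx vanishes.

```bash
python3 - <<'E'
from workcell import r
from h import *
seat=np.array([.5492,-.0235]);ax=np.array([np.cos(-.168),np.sin(-.168)])
for d in(2,4,6,8):
    r.servo_line([*(seat+d/1e3*ax),.164],rate=.02)
    F=np.mean([ (r.wait(.02),r.state()["force"])[1] for i in range(12)],0);st=r.state();print(d,F,st["moment"],st["position"],st["time"])
    if F[0]<.4: break
E
```

```text
2 [ 0.2602499   0.18470746 -5.82651148] [0.06162119 0.0465105  0.01247571] [ 0.55086908 -0.02377906  0.16388937] 26.1833
```

```bash
python3 - <<'E'
from workcell import r
from h import *
seat=np.array([.5492,-.0235]);ax=np.array([np.cos(-.168),np.sin(-.168)])
for d,z in((4,.164),(4,.160),(4,.156)):
    r.servo_line([*(seat+d/1e3*ax),z],rate=.02)
    F=np.mean([ (r.wait(.02),r.state()["force"])[1] for i in range(12)],0);st=r.state();print(d,z,F,st["moment"],st["position"],st["time"])
E
```

```text
4 0.164 [-1.02455946  0.46743835 -5.91616282] [ 0.07745738  0.21234886 -0.03117265] [ 0.55277344 -0.02410162  0.16386222] 26.6333
4 0.16 [-2.01217042  0.32221109 -5.301212  ] [0.1011069  0.33970238 0.08383691] [ 0.55293163 -0.02414151  0.15996422] 27.1833
4 0.156 [-2.51749227  0.34581597 -4.92830727] [ 0.08637044  0.46397912 -0.06667013] [ 0.5530389  -0.02416153  0.15599542] 27.7333
```

```bash
python3 - <<'E'
from workcell import r
from h import *
seat=np.array([.5492,-.0235]);ax=np.array([np.cos(-.168),np.sin(-.168)])
for d,z in((2.2,.156),(2.2,.150),(2.2,.144)):
    r.servo_line([*(seat+d/1e3*ax),z],rate=.03)
    F=np.mean([ (r.wait(.02),r.state()["force"])[1] for i in range(12)],0);st=r.state();print(d,z,F,st["moment"],st["position"],st["time"])
E
```

```text
2.2 0.156 [ 0.34990139  0.14039867 -5.02944083] [ 0.0023289  -0.0841895  -0.01321007] [ 0.552145   -0.0239987   0.15626253] 28.1833
2.2 0.15 [ 1.77292142 -0.45374226 -4.07671727] [-0.01306247 -0.3535919  -0.00909493] [ 0.55194167 -0.02398827  0.15020855] 28.7333
2.2 0.144 [ 3.13316352 -0.76040053 -3.47631643] [-0.11710997 -0.50173469  0.05251955] [ 0.55182913 -0.02392414  0.14420391] 29.2833
```

```bash
python3 - <<'E'
from workcell import r
from h import *
seat=np.array([.5492,-.0235]);ax=np.array([np.cos(-.168),np.sin(-.168)]);ay=np.array([-ax[1],ax[0]])
d=3.8
for z in(.144,.140,.136,.132,.128,.126):
    r.servo_line([*(seat+d/1e3*ax),z],rate=.03)
    F=np.mean([ (r.wait(.02),r.state()["force"])[1] for i in range(12)],0);st=r.state();fx=F[:2]@ax
    print(round(d,2),z,F.round(2),round(fx,2),round(F[:2]@ay,2),np.round(st["moment"],2),st["position"][2].round(4),st["time"])
    d+=np.clip(fx/2,-.8,.8)
    if F[2]>-1.0: break
E
```

```text
3.8 0.144 [-0.76  0.09 -3.14] -0.77 -0.04 [ 0.03  0.26 -0.03] 0.1437 29.7333
3.42 0.14 [-2.03 -0.16 -2.65] -1.97 -0.49 [ 0.    0.37 -0.01] 0.1399 30.2167
2.62 0.136 [-1.04 -0.05 -2.19] -1.02 -0.22 [0.05 0.14 0.02] 0.1361 30.7
2.11 0.132 [ 1.27 -0.16 -1.73] 1.28 0.05 [-0.   -0.22 -0.02] 0.1323 31.1833
2.75 0.128 [ 0.65 -0.11 -1.12] 0.66 -0.0 [ 0.02 -0.12 -0.01] 0.128 31.6667
3.08 0.126 [-0.1   0.13 -0.97] -0.12 0.11 [ 0.05  0.06 -0.03] 0.1259 32.1167
```

```bash
python3 - <<'E'
from workcell import r
from h import *
seat=np.array([.5492,-.0235]);ax=np.array([np.cos(-.168),np.sin(-.168)])
d=3.05
for z in(.123,.121):
    r.servo_line([*(seat+d/1e3*ax),z],rate=.02)
    F=np.mean([ (r.wait(.02),r.state()["force"])[1] for i in range(40)],0);st=r.state();fx=F[:2]@ax
    print(round(d,2),z,F.round(2),np.round(st["moment"],2),st["position"].round(4),st["time"])
    d+=np.clip(fx/2,-.8,.8)
E
```

```text
3.05 0.123 [-0.93  0.1  -0.65] [0.05 0.2  0.01] [ 0.552 -0.024  0.123] 33.0833
2.58 0.121 [-0.06 -0.17 -0.33] [ 0.02 -0.04 -0.02] [ 0.552  -0.024   0.1211] 34.0
```

```bash
python3 - <<'E'
from workcell import r
from h import *
seat=np.array([.5492,-.0235]);ax=np.array([np.cos(-.168),np.sin(-.168)])
r.servo_line([*(seat+.0027*ax),.1198],rate=.02);r.wait(.3)
F=np.mean([ (r.wait(.02),r.state()["force"])[1] for i in range(20)],0);print(F)
r.set_gripper(.08);r.wait(.5)
F=np.mean([ (r.wait(.02),r.state()["force"])[1] for i in range(20)],0);st=r.state();print(F,st["width"],st["time"])
s=r.snapshot("scene")["color"]
cv2.imwrite("pics/rel.png",cv2.resize(s[150:240,285:360,::-1],None,fx=6.5,fy=6.5,interpolation=cv2.INTER_CUBIC))
E
```

```text
[ 0.75925288 -0.20706657 -0.27621122]
[-0.04833721  0.13647163  0.06962319] 0.08022369381422728 36.45
```

View pics/rel.png

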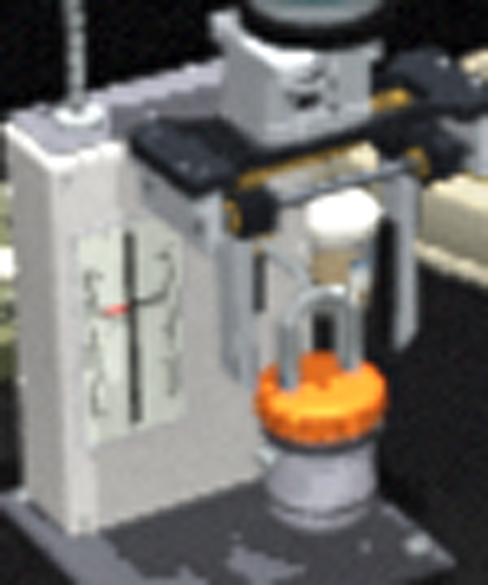

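The bucket hangs upright and free of the open fingers, with the red and black pointers level at about scene (303,197). I'll retract straight up and let it settle.

```bash
python3 - <<'E'
from workcell import r
from h import *
p=r.state()["position"]
print(r.servo_line([p[0],p[1],.36],rate=.08,stop_force=5))
r.servo_line([p[0]-.15,p[1],.40],rate=.15)
r.wait(3)
a=r.snapshot("scene")["color"];r.wait(.7);b=r.snapshot("scene")["color"]
print(np.abs(a[180:240,310:350].astype(int)-b[180:240,310:350]).max(),r.state()["time"])
cv2.imwrite("pics/end.png",cv2.resize(b[130:240,285:360,::-1],None,fx=5.4,fy=5.4,interpolation=cv2.INTER_CUBIC))
E
```

```text
False
11 44.6333
```

View pics/end.png

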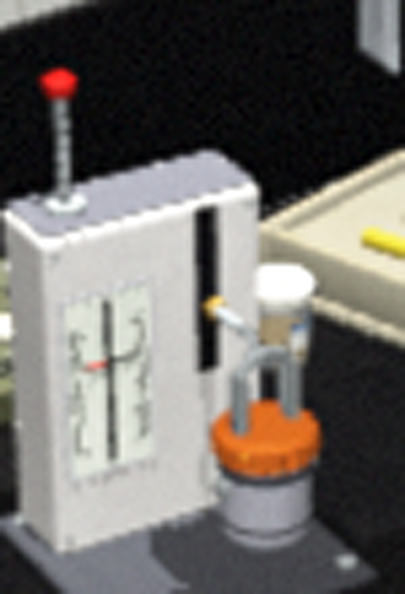

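The bucket hangs on the hook at scene (335,197), upright and still. The red pointer sits level with the black one at about (303,197), and the robot is clear.

```bash
python3 -c "
from workcell import r
print(r.hand_in())"
```

```text
the job is handed in; nothing more can be done
None
```

I zeroed the scale, hung the orange-lidded bucket on its hook, and handed the job in with the clock at about 45 s of the 72 s; the last picture shows it upright and still, with the red and black pointers level by eye and the robot clear.

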